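Fit the square-bored wing handle to the lift stage's spindle and push it in

TASK

From the grey parts tray take the one two-armed handle whose hub has a square hole, and ease it onto the upright square spindle of the low lift stage, feeling for the angle at which it drops on, until the hub rests on the round collar; do not force it, since the spindle must not be pushed in before the handle is on. Let go of the handle with the spindle still up, then press it down from above until the spindle is pushed in all the way, and move clear. Leave the circuit board lying on the stage where it is.

Things in the scene. Friction and masses are not known exactly. Their poses are not given: they have to be found in the camera images.
- handle: handle to fit, aluminium, about 220 g, lying bore upright. Square hub 42 x 42 mm, 36 tall, with a 21.6 mm square through hole, sides parallel to the hub's. Arms 16 mm wide, 14 thick, along +x and -x at mid-height 17 mm, with 20 mm end balls; 130 long over all. Origin: centre of hub's underside; z up the hole. Grip the hub's two faces square to y. Any quarter turn fits
- wing_round: handle NOT wanted: the same outside, but its hole is round (21.6 mm) and does not go on the spindle. Origin: centre of the hub's underside, x along the arms. The three handles lie side by side in the tray, hubs about 80 mm or more apart, in any order
- crank_round: crank NOT wanted: the same 42 mm hub with a round hole, but one arm only, along +x, 72 mm long from the hub's middle. Origin: centre of the hub's underside
- tray: open grey plastic parts tray, fixed: 270 mm (x) x 350 mm (y), 45 mm high, walls 6 mm, inner floor 6 mm above the bench. Origin: centre of the underside. The three handles lie side by side along its y, arms roughly along its x; a steel rod, 12 mm thick, 150 mm long, lies along its +x wall
- stage: lift stage, a fixed low grey housing 240 mm (x) x 140 mm (y), 46 mm high, with the spindle near its -x end and a circuit board lying on its +x half. Origin: centre of the underside. The spindle's upright axis stands at x = -60 mm, y = 0 in this frame
- collar (a point): centre of the flat top of the spindle's steel collar (38 mm across, 20 high, top 72 mm above the bench when up); goes down with it. The square spindle rises 30 mm from it: 20 mm square for 22 mm, then 8 mm of even taper to 14 mm square. The collar never turns; the square's angle about the upright axis is any and NOT measured: see spindle
- spindle (a joint): how far collar and square are pushed in: 0 (up) to 0.010 m (fully in). About 15 N of friction holds it where it is left, no spring, so feel for the fit with less force. The square is locked against turning. Find its angle by eye, or by turning the handle resting on the taper: the nearer to aligned, the lower it sinks; within 4 degrees it drops on
- board: green circuit board 110 x 100 mm, 4 mm thick, with parts up to 11 mm over its underside, loose on the stage's +x half; leave it alone. It stays below the handle's arms when the handle is on. Origin: centre of the underside

How it is judged:
By the outcome, as a careful person would: the job done as asked, in the order asked, and still so for the second after the job is handed in, with the robot touching nothing.
It also fails if it takes over 70 s, if anything falls off the work surface, if the arm or the gripper's body presses on something with over 40 N, if the wrist force passes 120 N, or if a joint passes its speed limit or range.

ROBOT

A 6-joint arm with a two-finger parallel gripper is mounted at the origin on the work surface. World frame = base frame: x ahead of the robot, y to its left, z up, the work surface at z = 0. Lengths are in mm, angles in rad, forces in N, time in s.
With the tool pointing down it reaches from about 300 to 875 mm from the base axis. Payload 6.4 kg.
Tool frame: the origin (TCP) lies at the very end of the fingers, on their centre line; the grasp point (between the pads) lies 19 mm behind it; z points along the fingers, x is the direction in which the jaws open and shut, and the axes are right-handed (so a half turn about z gives the same grasp; the last joint's range is limited). The gripper opens to 88 mm and grips with 3 to 60 N. Pads are 18 mm wide; open, the fingers measure 123 mm over their backs; the gripper's body (75 mm by 187 mm) begins 45 mm behind the grasp point.
Start: joints at [1, 0.181, 1.607, -0, 1.354, -0.206], TCP at [205.128, 537.181, 204.014] pointing down, gripper open.
Joint ranges: [-2.99, 2.99], [-0.89, 2.07], [0.3, 2.58], [-1.14, 4.28], [0, 2.63], [-3.12, 3.12]. Speed limits (rad/s): [2.57, 2.57, 3.01, 3.14, 3.14, 3.14].

INTERFACE

Orientations are given as a rotation vector (axis times angle).
In Python, from station import manip gives the robot as it stands. Calls block until the motion is done:
- manip.move_to(position, orientation): joint-space move of the TCP to a pose.
- manip.move_linear(position, frame=None, rate=150): straight line of the TCP; frame=None keeps the orientation; rate is the mean speed in mm/s.
- manip.move_j(angles): joint-space move.
- manip.move_gripper(opening, f_grip=None): finger opening in mm; f_grip is the grip in N (None keeps the last); returns when the fingers have stopped.
- manip.pause(seconds).
- manip.solve_ik(position, orientation): joint angles nearest the present ones, or None.
- manip.observe(): the state.
- manip.grab_frame(name): name is "side" or "top" or "wrist"; returns a dict with "frame" (400x640x3 uint8, red, green, blue), "fx", "fy", "cx", "cy" (pixels), "dist_coeffs" ([k1, k2, p1, p2, k3] as OpenCV has them; the pictures are not rectified), "rvec" (rotation vector, rad) and "tvec" (3), from world to camera coordinates, as OpenCV has them; the wrist camera has in their place "tool_from_camera" (4x4, takes a point from camera to tool coordinates, whose origin is the TCP and whose axes are the tool frame's). Camera axes: x right, y down, z forward; pixel columns grow to the right and rows downward; lengths in mm; the calibration is good to about 2 mm. A picture is of the moment at which its call begins: read the wrist's pose just before it. There is no depth.
A pose or a line that the arm cannot do raises manip.MotionError and nothing moves.
- manip.finish_job(): hands the job in, once; it reports no verdict.
The state is a dict: "t": time; "joint_pos": joint angles; "dq": joint speeds; "joint_torque": joint torques, N m; "position": TCP position; "orientation": TCP orientation; "contact_force": force on the tool from outside, world axes, zero at the start; "moment": the same for the moment, N m; "gripper_width": finger opening in mm.
Only numpy, scipy, OpenCV 4.12 (cv2) and the standard library are available. Lean on these libraries where they do the work, as an engineer would, in place of code of your own. Each camera call takes 0.05 s, during which the arm holds its last target.

## Working session

There is one attempt and no reset: what is moved stays moved. The work goes in short steps, each a Python script; the robot and the scene stay as the last script left them, time stands still between calls to the robot, and variables do not carry over. Pictures are saved under pics/ and viewed, and the job is handed in when it is done.

```bash
ls -la; mkdir -p pics; python3 - <<'E'
from station import manip
import cv2,numpy as np
s=manip.observe(); print(s)
for n in ("side","top","wrist"):
    f=manip.grab_frame(n); cv2.imwrite(f"pics/a_{n}.png",f["frame"][:,:,::-1])
    print(n,{k:(np.round(v,4).tolist() if not np.isscalar(v) else v) for k,v in f.items() if k!="frame"})
E
```

```text
total 12
drwxr-xr-x  3 agent agent 4096 Dec  7 15:45 .
drwxr-xr-x 23 root  root  4096 Dec  7 15:45 ..
drwxr-xr-x  2 agent agent 4096 Dec  7 15:45 pics
{'t': 0.0, 'joint_pos': array([ 9.99718798e-01,  1.81522639e-01,  1.60797793e+00,  7.56257999e-06,
        1.35379165e+00, -2.06298272e-01]), 'dq': array([ 8.14217888e-04,  6.60638208e-04,  3.66214943e-05,  7.80938250e-04,
       -1.02396682e-03,  2.81340245e-04]), 'joint_torque': array([-5.29927383e-04, -4.33860505e+01, -3.41845214e+01,  7.01876753e-02,
        3.87430459e-02, -1.58856069e-04]), 'position': array([204.78823556, 536.67698895, 203.13506619]), 'orientation': array([ 2.58698521e+00,  1.78129812e+00, -2.46630568e-03]), 'contact_force': array([-0.32795872,  0.13878241, -0.39761596]), 'moment': array([-0.06049688, -0.01456686, -0.03767473]), 'gripper_width': 88.34187914940951}
side {'fx': 446.0688920317321, 'fy': 446.0688920317321, 'cx': 311.85616540224174, 'cy': 198.31293978140673, 'dist_coeffs': [-0.1057, 0.0, 0.0, 0.0, 0.0], 'rvec': [2.2827, -0.7483, 0.2737], 'tvec': [-421.0908, 287.9617, 805.8018]}
top {'fx': 464.9364808172789, 'fy': 464.9364808172789, 'cx': 319.2550514913705, 'cy': 198.298841740577, 'dist_coeffs': [-0.0004, 0.0, 0.0, 0.0, 0.0], 'rvec': [2.1849, -2.0371, 0.2158], 'tvec': [-1.8592, 543.7041, 927.9882]}
wrist {'fx': 309.4208058454401, 'fy': 309.4208058454401, 'cx': 318.78294172867965, 'cy': 205.24089385862726, 'dist_coeffs': [-0.0408, 0.0, 0.0, 0.0, 0.0], 'tool_from_camera': [[1.0, -0.0011, 0.0014, 0.9671], [0.0006, 0.957, 0.2902, -75.0159], [-0.0017, -0.2902, 0.957, -180.854], [0.0, 0.0, 0.0, 1.0]]}
```

View pics/a_side.png

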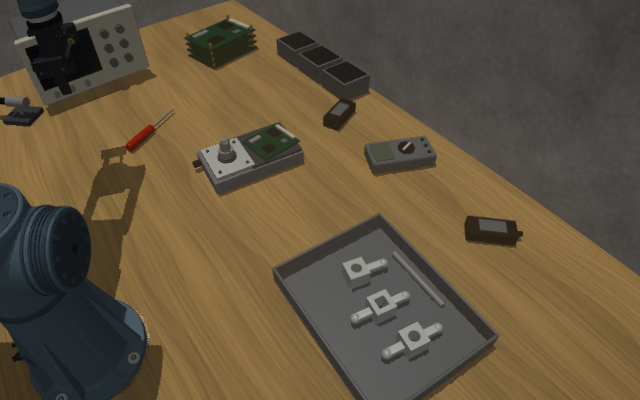

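View pics/a_top.png

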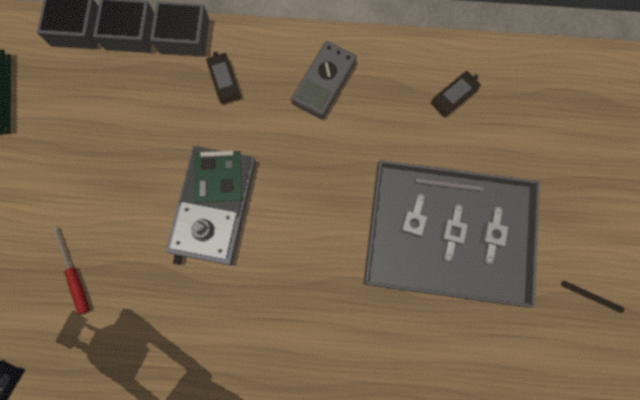

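View pics/a_wrist.png

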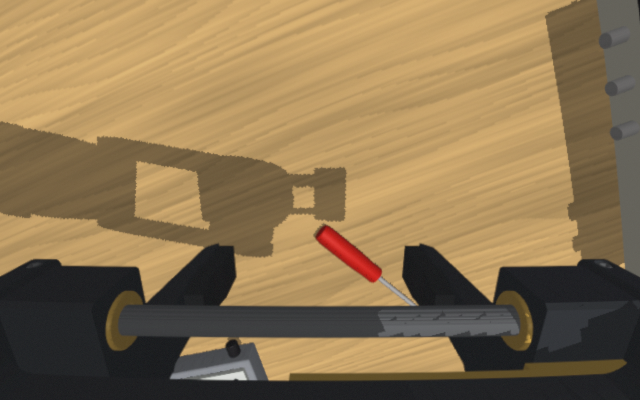

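The middle handle, at (383,303) in side and (456,231) in top, has the square hole. The spindle is at about (201,229) in top. Next: rough triangulation.

```bash
cat > h.py <<'E'
import numpy as np, cv2
from scipy.spatial.transform import Rotation as R
from station import manip
def cam(f,pose=None):
    K=np.array([[f["fx"],0,f["cx"]],[0,f["fy"],f["cy"]],[0,0,1.]]); D=np.array(f["dist_coeffs"],float)
    if "rvec" in f:
        Rw=R.from_rotvec(np.ravel(f["rvec"])).as_matrix(); C=-Rw.T@np.ravel(f["tvec"]); Rc=Rw.T
    else:
        T=np.eye(4);T[:3,:3]=R.from_rotvec(pose[1]).as_matrix();T[:3,3]=pose[0]
        M=T@np.array(f["tool_from_camera"]); Rc=M[:3,:3];C=M[:3,3]
    return K,D,Rc,C
def rays(c,px):
    K,D,Rc,C=c
    p=cv2.undistortPoints(np.array(px,float).reshape(-1,1,2),K,D).reshape(-1,2)
    d=np.c_[p,np.ones(len(p))]@Rc.T
    return C,d/np.linalg.norm(d,axis=1)[:,None]
def plane(c,px,z):
    C,d=rays(c,px); return C+d*((z-C[2])/d[:,2])[:,None]
def tri(cs,pxs):
    A=np.zeros((3,3));b=np.zeros(3);L=[]
    for c,p in zip(cs,pxs):
        C,d=rays(c,[p]);P=np.eye(3)-np.outer(d[0],d[0]);A+=P;b+=P@C;L.append((P,C))
    X=np.linalg.solve(A,b); return X,[float(np.linalg.norm(P@(X-C))) for P,C in L]
def proj(c,X):
    K,D,Rc,C=c
    return cv2.projectPoints(np.atleast_2d(X).astype(float),cv2.Rodrigues(Rc.T)[0],-Rc.T@C,K,D)[0].reshape(-1,2)
def ori(phi): # tool down, jaw axis x at world angle phi
    x=np.array([np.cos(phi),np.sin(phi),0]);z=np.array([0,0,-1.]);return R.from_matrix(np.c_[x,np.cross(z,x),z]).as_rotvec()
def yaw():
    s=manip.observe(); x=R.from_rotvec(s["orientation"]).as_matrix()[:,0]; return np.arctan2(x[1],x[0])
def snap(n,name):
    s=manip.observe(); f=manip.grab_frame(n); cv2.imwrite(f"pics/{name}.png",f["frame"][:,:,::-1])
    np.save(f"pics/{name}.npy",{"f":f,"pose":(s["position"],s["orientation"])},allow_pickle=True)
    return f,cam(f,(s["position"],s["orientation"]))
def load(name):
    d=np.load(f"pics/{name}.npy",allow_pickle=True).item(); return d["f"],cam(d["f"],d["pose"])
E
python3 - <<'E'
from h import *
f,ct=snap("top","b_top"); f,cs=snap("side","b_side")
print("Cams",ct[3],cs[3])
for n,a,b in (("sq hub",(456,231),(383,303)),("round",(415,222),(357,268)),("spindle",(203,226),(226,142))):
    print(n,tri([ct,cs],[a,b]))
# tray corners at z=45
print(plane(ct,[(380,162),(538,181),(531,304),(366,284)],45).round(0))
print("stage",plane(ct,[(194,148),(255,157),(231,264),(169,251)],46).round(0))
print(yaw())
for n,p in (("hub",(456,231)),("sp",(203,226))):
    print(plane(ct,[p],40))
E
```

```text
Cams [ 341.8775707    27.28676658 1019.38949732] [ 150.88659413 -533.71943748  775.84325926]
sq hub (array([ 496.44952873, -259.16091689,   38.38673449]), [0.7162640107286588, 0.7162640107285384])
round (array([ 508.2202755 , -170.5308286 ,   40.41883151]), [0.4979846906582615, 0.49798469065830103])
spindle (array([459.85418235, 262.96665453, 100.93414832]), [0.8426435942248991, 0.8426435942248119])
[[ 635.  -90.   45.]
 [ 616. -433.   45.]
 [ 355. -412.   45.]
 [ 371.  -72.   45.]]
stage [[637. 317.  46.]
 [626. 182.  46.]
 [393. 209.  46.]
 [410. 341.  46.]]
1.2060488984606705
[[ 495.54135486 -258.34169146   40.        ]]
[[468.53194433 278.31135174  40.        ]]
```

```bash
python3 - <<'E'
from h import *
o=ori(np.pi/2)
manip.move_to([455,-235,150],o); snap("wrist","c1")
manip.move_linear([455,-290,150]); snap("wrist","c2")
s=manip.observe();print(s["t"],s["joint_pos"])
manip.move_to([425,240,215],o); snap("wrist","d1")
manip.move_linear([425,295,215]); snap("wrist","d2")
s=manip.observe();print(s["t"],s["joint_pos"])
E
python3 -c "
import cv2,numpy as np
a=[cv2.imread(f'pics/{n}.png') for n in ('c1','c2','d1','d2')]
cv2.imwrite('pics/cc.png',cv2.resize(np.vstack([a[0][:290],a[1][:290]]),None,fx=1,fy=1)); cv2.imwrite('pics/dd.png',np.vstack([a[2][:290],a[3][:290]]))"
```

```text
3.725 [-7.87093405e-01  1.57609621e-01  1.74910474e+00  3.62624303e-04
  1.23595237e+00 -2.35784146e+00]
6.275 [ 3.76109321e-01  4.12171420e-02  1.73850555e+00 -4.49407104e-04
  1.36264934e+00 -1.19448909e+00]
```

View pics/cc.png

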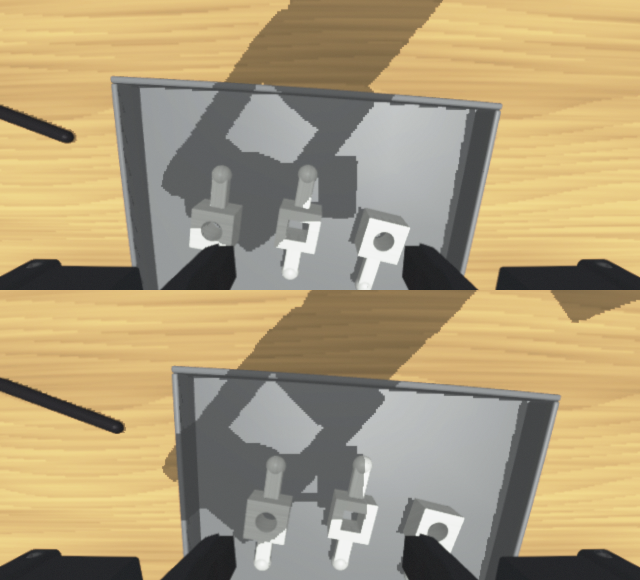

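View pics/dd.png

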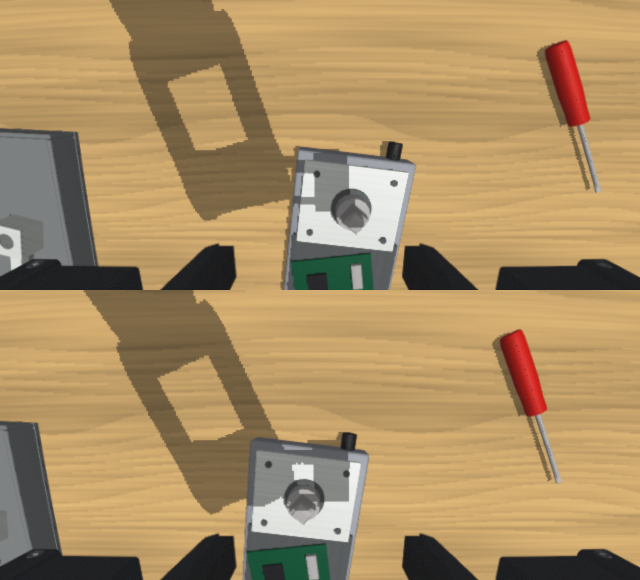

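```bash
python3 -c "
import cv2,numpy as np
a=[cv2.imread(f'pics/{n}.png') for n in ('c1','c2','d1','d2')]
B=lambda i,x,y:cv2.resize(a[i][y:y+65,x:x+65],(390,390),interpolation=cv2.INTER_CUBIC)
cv2.imwrite('pics/z1.png',np.vstack([np.hstack([B(0,267,195),B(1,320,190)])]))
cv2.imwrite('pics/z2.png',np.vstack([np.hstack([B(2,320,178),B(3,272,178)])]))"
```

```text
(no output)
```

View pics/z1.png

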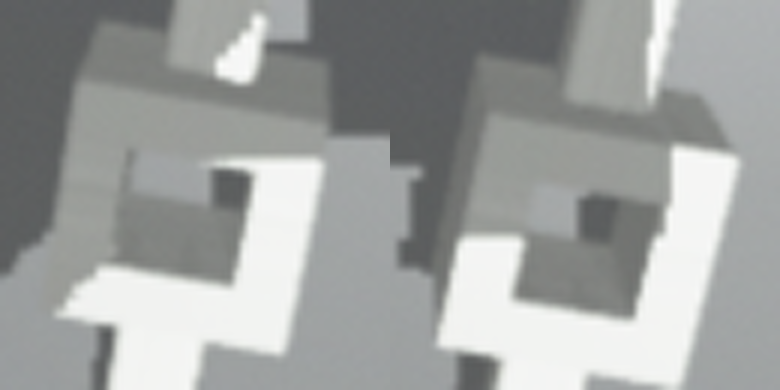

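View pics/z2.png

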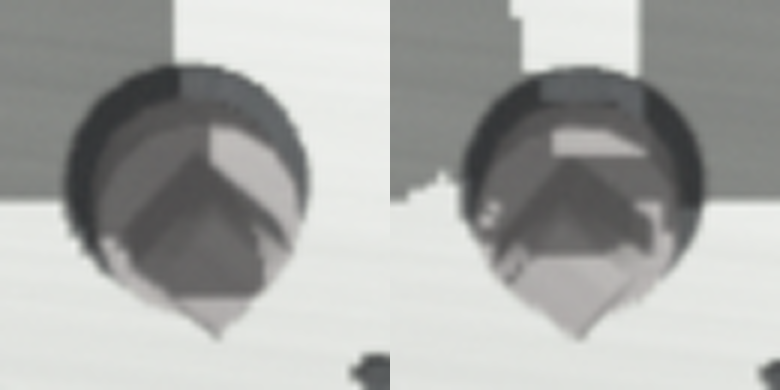

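```bash
python3 - <<'E'
from h import *
c1=load("c1")[1];c2=load("c2")[1];d1=load("d1")[1];d2=load("d2")[1]
z=lambda p,x,y:((p[0]+.5)/6-.5+x,(p[1]+.5)/6-.5+y)
P1=[(77,78),(327,132),(285,355),(52,312)];P2=[(97,113),(350,155),(293,385),(47,345)]
X=[]
for a,b in zip(P1,P2):
    x,e=tri([c1,c2],[z(a,267,195),z(b,320,190)]);X.append(x);print(x.round(1),e)
X=np.array(X);print("centre",X.mean(0))
for c,P,o in((c1,P1,(267,195)),(c2,P2,(320,190))):
    Q=plane(c,[z(p,*o) for p in P],42)
    d=Q[2]-Q[1];e=Q[3]-Q[0];g=Q[1]-Q[0];h=Q[2]-Q[3]
    print(Q.mean(0),[np.linalg.norm(v).round(1) for v in(d,e,g,h)],[np.degrees(np.arctan2(v[1],v[0])).round(1) for v in(d,e,g,h)])
for a,b in (((218,338),(188,338)),((200,152),(178,155))):
    print(tri([d1,d2],[z(a,320,178),z(b,272,178)]))
# collar circle
print(tri([d1,d2],[z((187,185),320,178),z((195,187),272,178)]))
# plate holes d1,d2
for a,b in (((317,174),(268,464-290)),((394,183),(346,474-290)),((382,240),(337,531-290)),((309,232),(264,522-290))):
    print(tri([d1,d2],[a,b]))
E
```

```text
[ 471.1 -271.7   41.5] [0.08290759348296046, 0.08290759348299777]
[ 477.6 -230.9   46.8] [0.84271125260474, 0.8427112526048367]
[ 519.  -237.9   44.4] [0.275587316783999, 0.2755873167840588]
[ 517.7 -279.2   30.3] [0.10026683901559305, 0.10026683901546593]
centre [ 496.34062314 -254.92208036   40.7440769 ]
[ 495.97233386 -254.4544032    42.        ] [np.float64(40.9), np.float64(42.0), np.float64(41.8), np.float64(40.3)] [np.float64(-10.0), np.float64(-7.9), np.float64(77.1), np.float64(78.5)]
[ 495.35323515 -254.69627997   42.        ] [np.float64(42.2), np.float64(42.0), np.float64(42.4), np.float64(42.8)] [np.float64(-10.2), np.float64(-10.8), np.float64(80.0), np.float64(79.7)]
(array([472.7804089 , 279.30438952,  95.92805994]), [0.3406423285281944, 0.3406423285281215])
(array([444.41992066, 277.12945127,  78.81446087]), [0.06195622198789119, 0.06195622198789668])
(array([460.62721494, 278.49535552,  46.65919219]), [0.14519467367677197, 0.1451946736767059])
(array([417.90030529, 238.72878829,  52.67453413]), [0.31528969237016, 0.3152896923701411])
(array([429.60477811, 327.03105127,  49.64194612]), [0.22276690792149986, 0.22276690792141388])
(array([501.97744663, 318.18610063,  45.78851549]), [0.19198354127684952, 0.19198354127676612])
(array([492.10118394, 228.62855566,  42.20309747]), [0.2856361146864639, 0.2856361146866614])
```

```bash
python3 - <<'E'
from h import *
o=ori(np.pi/2)
manip.move_linear([455,265,150]); snap("wrist","e1")
manip.move_to([450,285,150],ori(np.pi/2-0.6)); snap("wrist","e2")
print(manip.observe()["t"])
c1=load("e1")[1];c2=load("e2")[1]
out=[]
for n,c in (("e1",c1),("e2",c2)):
    p=proj(c,[460.3,278,85])[0];print(p)
    im=cv2.imread(f"pics/{n}.png");x,y=int(p[0])-35,int(p[1])-35;print(n,x,y)
    k=cv2.resize(im[y:y+70,x:x+70],(400,400),interpolation=cv2.INTER_CUBIC).astype(float)
    out.append(np.clip(255*(k/255)**.6,0,255).astype(np.uint8))
cv2.imwrite("pics/ee.png",np.hstack(out))
E
```

```text
7.7
[332.92766    210.78245459]
e1 297 175
[316.69355975 220.05708157]
e2 281 185
```

View pics/ee.png

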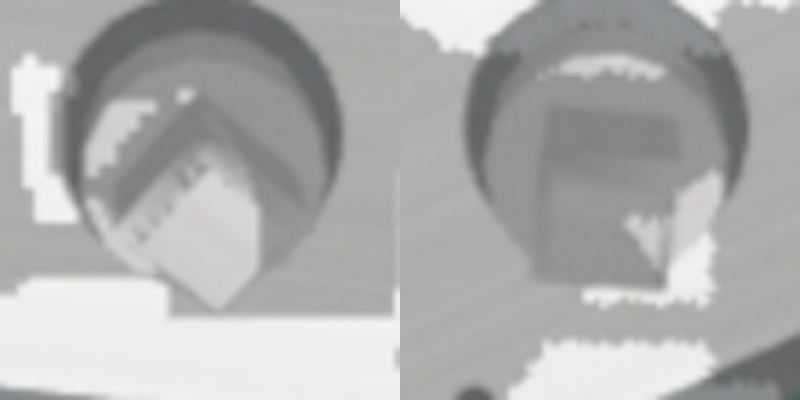

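```bash
python3 - <<'E'
from h import *
c1=load("e1")[1];c2=load("e2")[1]
z=lambda p,x,y:((p[0]+.5)*70/400-.5+x,(p[1]+.5)*70/400-.5+y)
def ang(A):
    v=A[1]-A[0];return np.linalg.norm(v).round(1),np.degrees(np.arctan2(v[1],v[0])).round(1),A[:,:2].round(1).tolist()
print(ang(plane(c2,[z(p,281,185) for p in((145,106),(282,120))],72)))
for h in(94,102):print(h,ang(plane(c2,[z(p,281,185) for p in((135,282),(265,289))],h)))
print(ang(plane(c1,[z(p,297,175) for p in((200,95),(108,205))],72)))
print(ang(plane(c1,[z(p,297,175) for p in((200,95),(305,205))],72)))
# bottom corner
print(tri([c1,c2],[z((218,310),297,175),z((265,289),281,185)]))
E
```

```text
(np.float64(21.1), np.float64(49.6), [[445.9, 276.4], [459.5, 292.5]])
94 (np.float64(18.8), np.float64(52.4), [[461.9, 264.5], [473.4, 279.4]])
102 (np.float64(18.2), np.float64(52.4), [[459.4, 266.6], [470.5, 281.0]])
(np.float64(22.4), np.float64(-38.7), [[446.7, 277.3], [464.2, 263.3]])
(np.float64(24.0), np.float64(43.1), [[446.7, 277.3], [464.2, 293.7]])
(array([473.46455496, 279.25559484,  93.24182842]), [0.18977026945835224, 0.18977026945835385])
```

```bash
python3 - <<'E'
from h import *
manip.move_linear([450,285,180])
manip.move_gripper(62,25)
manip.move_to([495.7,-254.7,110],ori(np.radians(80))); snap("wrist","f1")
print(manip.observe()["t"],manip.observe()["joint_pos"].round(2),manip.observe()["gripper_width"])
im=cv2.imread("pics/f1.png");cv2.imwrite("pics/f1z.png",cv2.resize(im[190:330,220:420],(800,560),interpolation=cv2.INTER_CUBIC))
E
```

```text
10.625 [-0.69  0.24  1.73  0.    1.16 -2.08] 62.18270114402226
```

View pics/f1z.png

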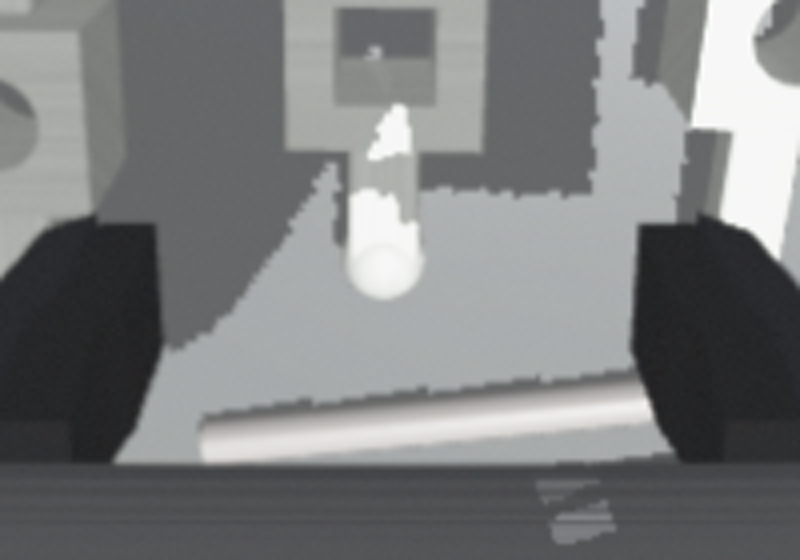

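```bash
python3 - <<'E'
from h import *
c=load("f1")[1]
z=lambda p:((p[0]+.5)/4-.5+220,(p[1]+.5)/4-.5+190)
A=plane(c,[z((285,152)),z((485,152)),z((335,105)),z((437,106))],42);print(A.round(1))
v=A[1]-A[0];L=np.linalg.norm(v);print(L,np.degrees(np.arctan2(v[1],v[0])))
u=v/L;n=np.array([-u[1],u[0],0]);print((A[0]+A[1])/2+21*n,(A[2]+A[3])/2+10.8*n)
w=A[3]-A[2];print(np.linalg.norm(w))
E
```

```text
[[ 512.7 -279.9   42. ]
 [ 520.2 -237.6   42. ]
 [ 504.1 -267.3   42. ]
 [ 508.  -246.    42. ]]
43.00938357715079 79.97456599150486
[ 495.73525696 -255.08522499   42.        ] [ 495.4158328  -254.78976759   42.        ]
21.674519289575752
```

Consistent: hub centre (495.6, −254.9), jaw angle 80°. Now the grasp.

```bash
python3 - <<'E'
from h import *
manip.move_to([495.6,-254.9,60],ori(np.radians(80)))
manip.move_linear([495.6,-254.9,13],rate=70)
manip.move_gripper(30,30)
s=manip.observe();print(s["t"],s["gripper_width"],s["contact_force"].round(1),s["position"])
manip.move_linear([495.6,-254.9,90],rate=120)
s=manip.observe();print(s["t"],s["gripper_width"],s["contact_force"].round(1),s["moment"].round(2),s["position"],np.degrees(yaw()))
snap("wrist","g1")
im=cv2.imread("pics/g1.png");cv2.imwrite("pics/g1z.png",cv2.resize(im[190:330,220:420],(800,560),interpolation=cv2.INTER_CUBIC))
E
```

```text
12.4 29.997246533000098 [0.1 0.3 0.3] [ 495.59393184 -254.90339361   13.02173817]
13.1917 30.455086646979925 [ 0.7 -0.1 -0.4] [ 0.02 -0.06  0.01] [ 495.17500148 -254.57281368   89.42227235] 79.99642100782712
```

View pics/g1z.png

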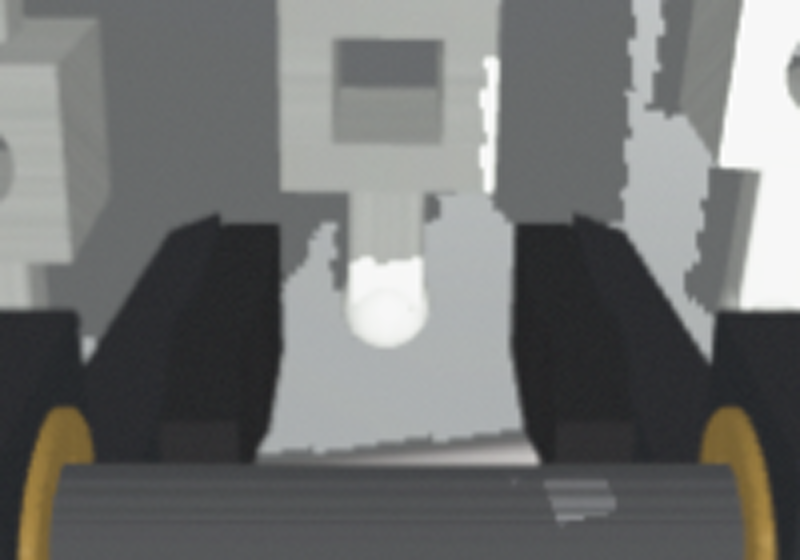

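The hand closed to 30 mm on nothing, with no contact force. In the wrist image the handle is still in the tray, and the fingertips at crop (280–513, 225) look about 32 mm short of the stated TCP. I'll check that with the fixed cameras before trying again.

```bash
python3 - <<'E'
from h import *
f,cs=snap("side","h_side"); f2,ct=snap("top","h_top"); p=manip.observe()["position"];print(p)
im=cv2.imread("pics/h_side.png");q=proj(cs,[p,p+[0,0,32],p+[0,0,64]]);print(q)
x,y=int(q[0][0])-60,int(q[0][1])-70
k=cv2.resize(im[y:y+130,x:x+130],(585,585),interpolation=cv2.INTER_CUBIC)
k=np.clip(255*(k/255.)**.5,0,255).astype(np.uint8)
for a,col in zip(q,((0,0,255),(0,255,0),(255,0,0))): cv2.circle(k,tuple(((a-[x,y])*4.5).astype(int).tolist()),3,col,-1)
cv2.imwrite("pics/h_z.png",k)
E
```

```text
[ 494.94127637 -254.35736752   88.86823059]
[[383.08138985 287.29075231]
 [384.96151494 277.38169156]
 [386.95290899 266.82896275]]
```

View pics/h_z.png

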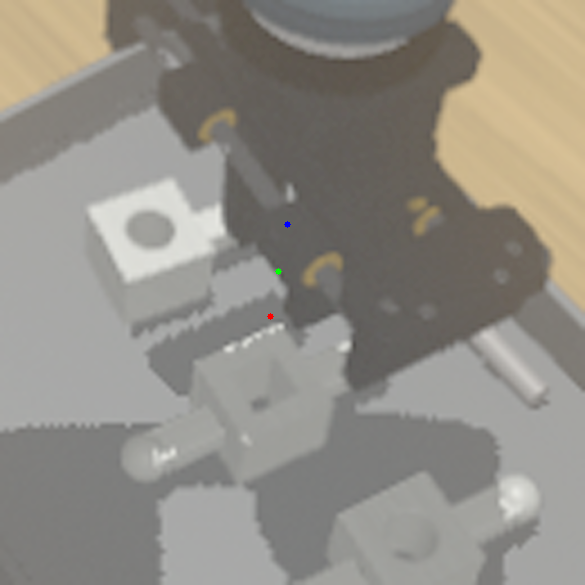

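```bash
python3 - <<'E'
from h import *
f,cs=load("h_side"); s=manip.observe();p=s["position"]; M=R.from_rotvec(s["orientation"]).as_matrix()
q0=proj(cs,[p])[0];x,y=int(q0[0])-60,int(q0[1])-70
for dz in(0,-32):
  for dx in(15,33,-15,-33):
    for dy in (-9,9):
      q=proj(cs,[p+M@np.array([dx,dy,dz])])[0];print(dz,dx,dy,((q-[x,y])*4.5).round(0))
print(((proj(cs,[[495.6,-254.9,42]])[0]-[x,y])*4.5).round(0))
print("C side",cs[3])
E
```

```text
0 15 -9 [231. 296.]
0 15 9 [270. 279.]
0 33 -9 [208. 263.]
0 33 9 [246. 246.]
0 -15 -9 [271. 354.]
0 -15 9 [310. 337.]
0 -33 -9 [296. 391.]
0 -33 9 [335. 372.]
-32 15 -9 [239. 251.]
-32 15 9 [278. 234.]
-32 33 -9 [215. 217.]
-32 33 9 [254. 200.]
-32 -15 -9 [280. 310.]
-32 -15 9 [320. 292.]
-32 -33 -9 [305. 347.]
-32 -33 9 [346. 328.]
[261. 377.]
C side [ 150.88659413 -533.71943748  775.84325926]
```

Confirmed: in the side view, nothing dark sits at the nominal tip pixels (296,391)/(271,354), only the hub. The real fingertips end about 32 mm behind the reported TCP. That leaves the body clear of the hub at a commanded z of −14. I'll redo the grasp with a guarded descent.

```bash
cat >> h.py <<'E'
TIP=32.0
def st(tag=""):
    s=manip.observe();print(tag,"t",round(s["t"],2),"w",round(s["gripper_width"],2),"F",s["contact_force"].round(1),"M",s["moment"].round(2),"p",s["position"].round(1),"yaw",round(float(np.degrees(yaw())),2));return s
E
python3 - <<'E'
from h import *
manip.move_gripper(62,30)
manip.move_linear([495.6,-254.9,25],rate=150)
st()
for z in (15,5,-5,-14):
    manip.move_linear([495.6,-254.9,z],rate=60); s=st()
    if abs(s["contact_force"][2])>5: break
snap("side","i_side");snap("wrist","i_w")
k=cv2.imread("pics/i_side.png")[180:360,290:490];k=cv2.resize(k,(600,540),interpolation=cv2.INTER_CUBIC)
cv2.imwrite("pics/i_z.png",np.clip(255*(k/255.)**.5,0,255).astype(np.uint8))
E
```

```text
t 14.56 w 62.45 F [-0.2  0.8  0.3] M [-0.01 -0.01 -0.02] p [ 495.8 -255.1   25.3] yaw 80.0
 t 14.88 w 61.79 F [-0.2  0.3 -0.2] M [0.01 0.01 0.01] p [ 495.6 -254.9   15. ] yaw 80.0
 t 15.19 w 62.04 F [-0.2  0.4 -0.4] M [ 0.07 -0.    0.  ] p [ 495.2 -254.5    4.4] yaw 80.0
 t 15.51 w 61.87 F [ 0.5 -0.7  0.3] M [ 0.02 -0.02 -0.02] p [ 495.1 -254.5   -5.7] yaw 80.0
 t 15.81 w 62.2 F [-0.   0.  -0.3] M [-0.03  0.01 -0.01] p [ 495.2 -254.6  -14.6] yaw 80.0
```

View pics/i_z.png

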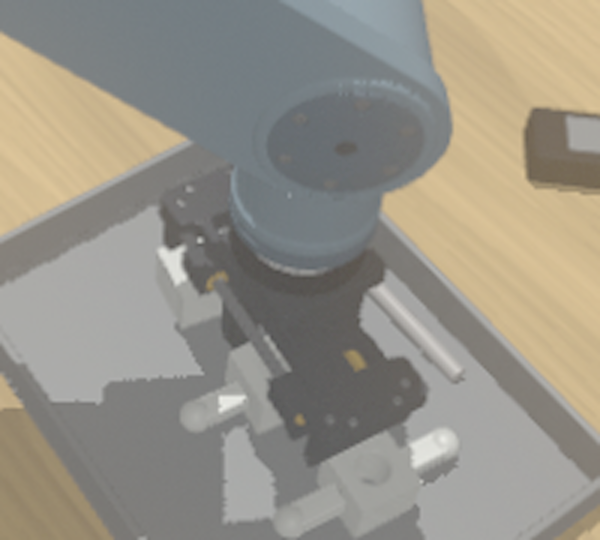

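View pics/i_w.png

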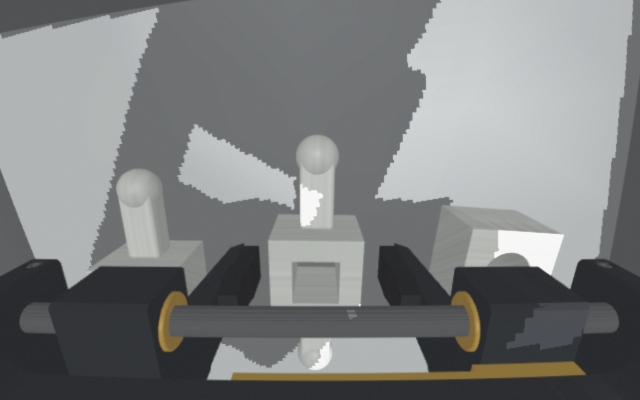

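Hub sits between the fingers (hub columns 271–362, fingers 260 and 378), no contact. Closing.

```bash
python3 - <<'E'
from h import *
manip.move_gripper(36,30); s=st("closed")
if s["gripper_width"]>39:
    p=[495.4,-254.7]
    manip.move_linear([*p,50],rate=120); manip.pause(.2);s=st("up"); snap("wrist","j_w"); snap("side","j_s")
E
```

```text
closed t 16.34 w 41.68 F [-0.8 -0.5  0.7] M [-0.09 -0.04 -0.01] p [ 495.8 -255.1  -13.8] yaw 80.0
up t 17.23 w 41.68 F [-0.8 -0.1 -2.4] M [0.   0.02 0.03] p [ 494.7 -254.2   48.9] yaw 80.0
```

View pics/j_w.png

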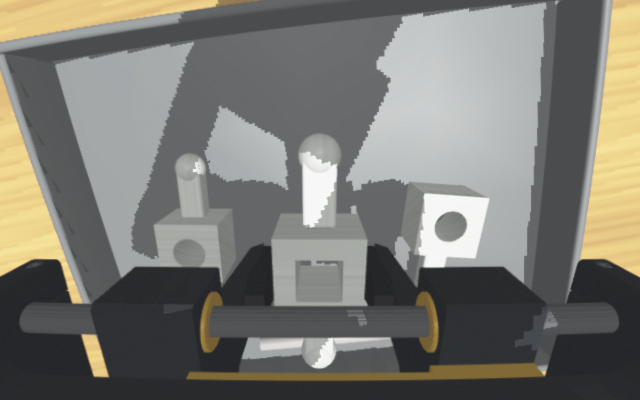

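```bash
python3 - <<'E'
from h import *
im=cv2.imread("pics/j_w.png");cv2.imwrite("pics/jz.png",cv2.resize(im[205:310,260:380],(720,630),interpolation=cv2.INTER_CUBIC))
E
```

```text
(no output)
```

View pics/jz.png

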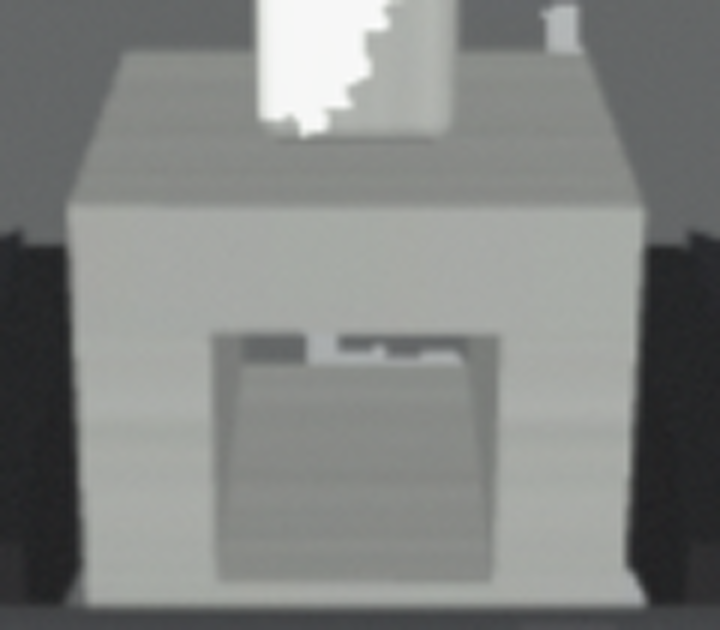

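```bash
python3 - <<'E'
from h import *
f,_=load("j_w"); c=cam(f,(np.zeros(3),np.zeros(3))) # tool frame as world
z=lambda p:((p[0]+.5)/6-.5+260,(p[1]+.5)/6-.5+205)
for h in(-54,-56,-58):
    A=plane(c,[z(p) for p in((68,205),(645,205),(212,333),(500,333),(217,580),(493,580))],h)[:,:2]
    B=plane(c,[z(p) for p in((127,50),(588,50))],h+36)[:,:2]
    print(h,A.round(1).tolist(),"hole ctr",A[2:].mean(0).round(2),"front",A[:2].mean(0)+[0,21],"bot",B.round(1).tolist())
E
```

```text
-54 [[-20.1, -20.8], [22.6, -20.8], [-9.7, -10.3], [12.1, -10.3], [-9.8, 11.3], [12.0, 11.4]] hole ctr [1.14 0.51] front [1.23532045 0.210978  ] bot [[-19.9, -21.0], [22.7, -20.9]]
-56 [[-19.8, -21.7], [22.2, -21.6], [-9.5, -11.4], [11.9, -11.3], [-9.7, 10.0], [11.9, 10.0]] hole ctr [ 1.14 -0.68] front [ 1.2308798  -0.64109998] bot [[-19.6, -21.6], [22.4, -21.6]]
-58 [[-19.4, -22.5], [21.9, -22.5], [-9.4, -12.4], [11.7, -12.4], [-9.5, 8.6], [11.7, 8.7]] hole ctr [ 1.14 -1.87] front [ 1.22643916 -1.49317797] bot [[-19.4, -22.3], [22.2, -22.2]]
```

```bash
python3 - <<'E'
from h import *
manip.move_linear([495.4,-254.7,120],rate=200)
o=ori(np.radians(50))
manip.move_to([459.6,277.2,125],o)
manip.move_linear([459.6,277.2,95],rate=100); manip.pause(.3)
s=st("over"); print(s["joint_pos"].round(2)); F0=s["contact_force"]
snap("side","k_s");snap("top","k_t")
z=95
import time
while z>70:
    z-=(3 if z>86 else 1)
    manip.move_linear([459.6,277.2,z],rate=25); s=manip.observe(); d=s["contact_force"]-F0
    print(z,s["position"].round(1),d.round(1),(s["moment"]).round(2),round(s["t"],2))
    if np.linalg.norm(d)>5: break
E
```

```text
over t 20.5 w 41.91 F [-0.7  1.  -3.3] M [-0.07  0.01 -0.02] p [460.  277.3  95.6] yaw 50.0
[ 0.32  0.22  1.79 -0.    1.12 -0.55]
92 [459.3 277.1  91.7] [ 0.4 -0.1  0.5] [-0.05  0.01  0.05] 20.87
89 [459.4 277.1  88.7] [ 0.6 -0.8  1.1] [-0.02  0.03 -0.04] 21.13
86 [459.4 277.1  85.7] [ 0.6 -0.4  0.6] [-0.05  0.03  0.02] 21.4
85 [459.6 277.2  85. ] [ 1.8 -2.1  0.8] [-0.02 -0.01  0.03] 21.65
84 [459.6 277.2  84. ] [ 0.5 -1.7  0.9] [-0.01  0.03 -0.04] 21.9
83 [459.5 277.2  82.9] [-0.  -0.9  1. ] [-0.05 -0.07 -0.05] 22.15
82 [459.5 277.2  81.9] [ 1.4 -0.7  1. ] [-0.03 -0.   -0.03] 22.4
81 [459.5 277.2  80.9] [ 1.2 -1.1  1.1] [-0.05 -0.04 -0.03] 22.65
80 [459.5 277.2  79.9] [ 0.7 -0.7  1. ] [-0.04  0.01 -0.01] 22.9
79 [459.5 277.2  78.9] [ 1.1 -1.6  0.3] [-0.01  0.05  0.01] 23.15
78 [459.5 277.2  77.9] [ 0.  -1.2  1.4] [-0.07  0.01  0.02] 23.4
77 [459.5 277.2  76.9] [ 1.  -0.9  0.9] [-0.02 -0.01 -0.01] 23.65
76 [459.5 277.2  75.9] [ 1.6 -1.8 -0. ] [-0.01  0.07  0.01] 23.9
75 [459.5 277.2  74.9] [-0.4 -1.   1.1] [-0.01 -0.01  0.01] 24.15
74 [459.6 277.2  73.9] [ 0.7 -1.1  1.3] [-0.05  0.02  0.03] 24.4
73 [459.6 277.2  72.9] [ 0.2 -1.5  1.4] [-0.03  0.06  0.01] 24.65
72 [459.5 277.2  71.9] [ 0.9 -1.5  1.6] [-0.02 -0.05  0.03] 24.9
71 [459.5 277.2  70.9] [ 0.4 -1.3  1. ] [-0.03  0.09 -0.03] 25.15
70 [459.6 277.2  69.9] [ 1.1 -1.   0.8] [-0.07  0.01  0.03] 25.4
```

```bash
python3 - <<'E'
from h import *
snap("side","l_s");snap("wrist","l_w")
k=cv2.imread("pics/l_s.png")[70:220,150:350];k=cv2.resize(k,(800,600),interpolation=cv2.INTER_CUBIC)
cv2.imwrite("pics/l_z.png",np.clip(255*(k/255.)**.6,0,255).astype(np.uint8))
E
```

```text
(no output)
```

View pics/l_z.png

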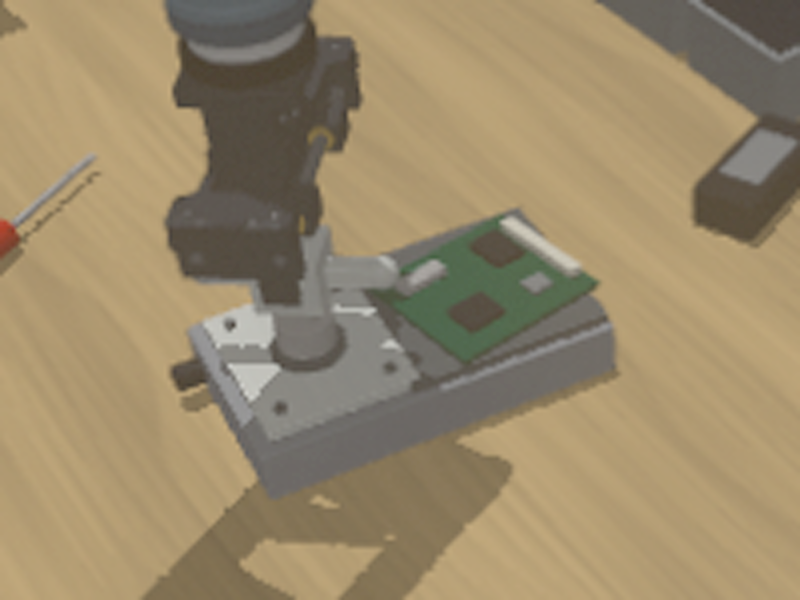

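View pics/l_w.png

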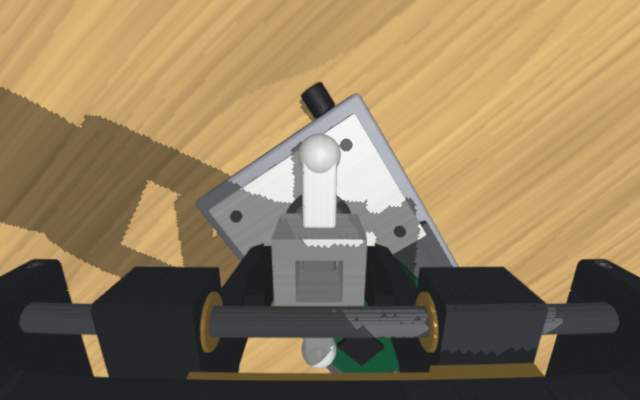

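The hub is around the spindle (crop (300,290)), clear of the board and with no contact force. Continuing the guarded descent to the collar.

```bash
python3 - <<'E'
from h import *
F0=np.array([-.3,0,-2.3])
z=70
while z>49:
    z-=(2 if z>58 else .6)
    manip.move_linear([459.6,277.2,z],rate=30); s=manip.observe(); d=s["contact_force"]-F0
    print(round(z,1),s["position"].round(1),d.round(1),(s["moment"]).round(2),round(s["t"],2))
    if d[2]>4.5 or np.hypot(d[0],d[1])>8: break
E
```

```text
68 [459.5 277.1  67.8] [0.4 0.1 0.1] [-0.06  0.   -0.02] 25.75
66 [459.5 277.1  65.8] [ 0.5  0.1 -0.6] [ 0.01 -0.04 -0.01] 26.0
64 [459.5 277.1  63.8] [0.7 0.8 1. ] [-0.06 -0.02 -0.03] 26.25
62 [459.5 277.1  61.8] [ 0.6  0.4 -0.3] [-0.07 -0.03 -0.02] 26.5
60 [459.5 277.1  59.8] [ 1.  -0.4 -0.3] [-0.06  0.01 -0.01] 26.75
58 [459.5 277.1  57.9] [ 1.3  0.1 -0.3] [-0.04 -0.04 -0.01] 27.0
57.4 [459.6 277.2  57.4] [ 0.4 -0.7  1.3] [-0.03 -0.03 -0.01] 27.25
56.8 [459.6 277.2  56.8] [ 0.6 -0.2 -0.1] [-0.08  0.   -0.02] 27.5
56.2 [459.6 277.2  56.2] [-0.  -0.5  1.1] [-0.02  0.01 -0.02] 27.75
55.6 [459.5 277.2  55.5] [ 0.2  0.  -0.2] [-0.04  0.04 -0.01] 28.0
55.0 [459.6 277.2  54.9] [ 0.5 -0.3 -0.3] [ 0.03 -0.04  0.03] 28.25
54.4 [459.6 277.2  54.3] [-0.3 -1.  -0.3] [-0.05 -0.01  0.01] 28.5
53.8 [459.5 277.2  53.7] [ 1.2 -0.   0.3] [-0.04 -0.01  0.01] 28.75
53.2 [459.6 277.2  53.1] [0.5 0.5 0.2] [-0.   -0.04  0.  ] 29.0
52.6 [459.6 277.2  52.6] [ 1.5 -0.2  0.3] [-0.03  0.    0.05] 29.25
52.0 [459.7 277.2  52.2] [-0.1 -0.8  2.4] [-0.09  0.15 -0.07] 29.5
51.4 [459.8 277.2  52.1] [-2.4 -1.4  7.6] [-0.22  0.5  -0.01] 29.75
```

Contact came at TCP z 52.2, so the underside is at about 71.5, on the collar (72), with only 7.6 N. Releasing.

```bash
python3 - <<'E'
from h import *
manip.move_linear([459.6,277.2,52.2],rate=20); st()
manip.move_gripper(62); st("open")
manip.move_linear([459.6,277.2,130],rate=150); st("up")
snap("wrist","m_w")
manip.move_to([459.6-60,277.2-30,170],ori(np.radians(50)));snap("wrist","m_w2");snap("side","m_s");snap("top","m_t")
k=cv2.imread("pics/m_s.png")[90:210,170:330];cv2.imwrite("pics/m_z.png",cv2.resize(k,(800,600),interpolation=cv2.INTER_CUBIC))
E
```

```text
t 30.0 w 42.09 F [ 0.3  0.2 -2.3] M [-0.02 -0.   -0.04] p [459.6 277.2  52.2] yaw 50.0
open t 30.48 w 62.07 F [-0.2 -0.4 -0.1] M [0.   0.01 0.03] p [459.6 277.2  52.2] yaw 50.0
up t 31.15 w 61.9 F [-0.5  0.1 -1.4] M [ 0.01 -0.02 -0.01] p [459.2 277.  129.4] yaw 50.0
```

View pics/m_z.png

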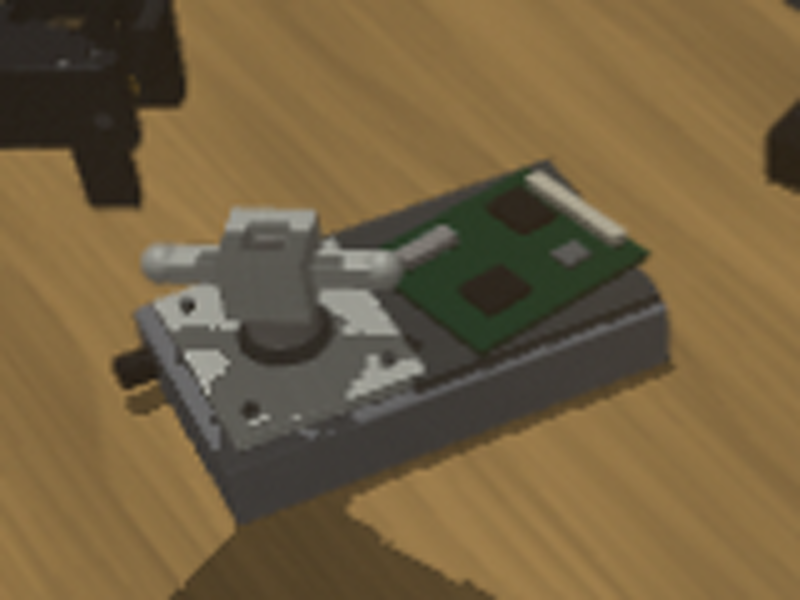

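View pics/m_w.png

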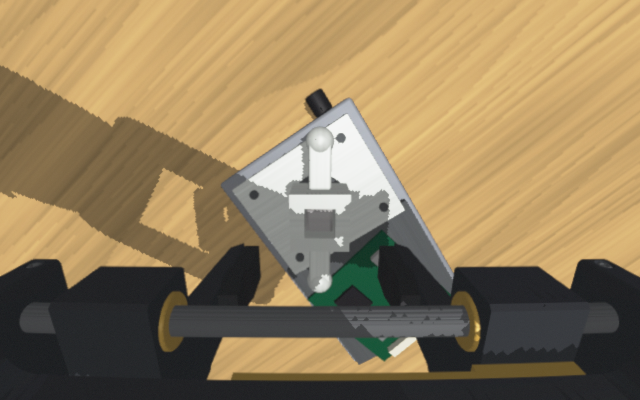

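View pics/m_w2.png

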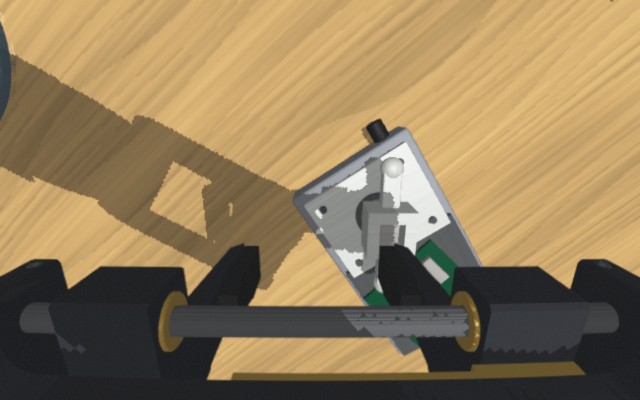

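The handle is seated on the collar, free, with the spindle still up (side crop: hub on collar at (285,335)). The board hasn't moved. Next I press both hub rims with the fingers part-closed to 27 mm.

```bash
python3 - <<'E'
from h import *
P=[459.6,277.2]
manip.move_gripper(27); 
manip.move_to([*P,110],ori(np.radians(50)))
manip.move_linear([*P,84],rate=80); manip.pause(.2); s=st("pre"); F0=s["contact_force"]
z=84
while z>58:
    z-=1
    manip.move_linear([*P,z],rate=30); s=manip.observe(); d=s["contact_force"]-F0
    print(round(z,1),s["position"].round(2),d.round(1),s["moment"].round(2),round(s["t"],2))
    if d[2]>27 or np.hypot(d[0],d[1])>12: break
E
```

```text
pre t 33.55 w 27.12 F [ 0.7 -0.7 -0.5] M [-0.08  0.03 -0.06] p [460.  277.3  84.6] yaw 50.0
83 [459.63 277.21  83.05] [-1.1  0.8  0.5] [ 0.04  0.04 -0.02] 33.8
82 [459.53 277.16  81.92] [-1.5  0.1  1.4] [-0.07  0.02 -0.02] 34.05
81 [459.53 277.15  80.89] [0.  0.3 0.2] [-0.03  0.    0.04] 34.3
80 [459.52 277.19  79.91] [-1.3  0.4  0. ] [-0.06  0.   -0.02] 34.55
79 [459.53 277.18  78.92] [-0.7  0.7 -0.4] [-0.06  0.    0.01] 34.8
78 [459.57 277.16  77.94] [-0.2  0.9  0.3] [-0.01  0.03 -0.01] 35.05
77 [459.53 277.17  76.89] [-0.2  0.6  0.5] [-0.04 -0.   -0.01] 35.3
76 [459.54 277.18  75.92] [-0.3  0.2  1.4] [-0.08 -0.02  0.07] 35.55
75 [459.54 277.18  74.92] [-0.8  0.6  0.1] [-0.03 -0.02  0.01] 35.8
74 [459.54 277.2   73.92] [-0.2  0.3  0.2] [-0.09  0.02  0.01] 36.05
73 [459.78 277.26  73.47] [-1.7  0.3  4.6] [-0.14  0.34 -0.02] 36.3
72 [459.81 277.26  72.82] [-3.3 -1.5  9.2] [-0.37  0.55  0.01] 36.55
71 [459.81 277.27  71.97] [-5.3 -0.9 10.3] [-0.33  0.68  0.01] 36.8
70 [459.84 277.28  71.05] [-4.8 -1.  10.3] [-0.4   0.69  0.02] 37.05
69 [459.85 277.26  70.06] [-3.5 -1.2 10.7] [-0.33  0.71 -0.03] 37.3
68 [459.84 277.27  69.05] [-4.4 -1.4  9.8] [-0.31  0.65  0.  ] 37.55
67 [459.86 277.24  68.05] [-4.7 -1.1 10.4] [-0.39  0.65 -0.04] 37.8
66 [459.82 277.27  67.04] [-5.  -1.7 10.9] [-0.39  0.71 -0.  ] 38.05
65 [459.86 277.26  66.06] [-5.2 -0.4 10.2] [-0.4   0.63  0.02] 38.3
64 [459.81 277.26  65.02] [-3.8 -1.6 10.9] [-0.37  0.73 -0.06] 38.55
63 [459.82 277.26  64.04] [-3.8 -1.6 10.8] [-0.39  0.7  -0.  ] 38.8
62 [459.88 277.28  63.57] [-6.5 -1.7 15.7] [-0.53  0.99 -0.01] 39.05
61 [460.01 277.29  63.53] [-9.1 -3.  22.6] [-0.86  1.55 -0.01] 39.3
60 [460.13 277.27  63.45] [-12.1  -4.6  30.9] [-1.08  2.15 -0.01] 39.55
```

Contact was at z 73.5 and it stopped hard at 63.5: the full 10 mm of travel. Retracting straight up and checking.

```bash
python3 - <<'E'
from h import *
P=[459.6,277.2]
manip.move_linear([*P,66],rate=30); st()
manip.move_linear([*P,160],rate=150)
manip.move_to([330,150,240],ori(np.radians(50))); manip.pause(.3); st("clear")
snap("side","n_s");f,ct=snap("top","n_t")
k=cv2.imread("pics/n_s.png")[90:210,170:330];k2=cv2.imread("pics/n_t.png")[130:280,150:350]
cv2.imwrite("pics/n_z.png",np.vstack([cv2.resize(k,(400,300),interpolation=cv2.INTER_CUBIC),cv2.resize(k2,(400,300),interpolation=cv2.INTER_CUBIC)]))
# board shift: compare green mask centroid/area before and after in top
for n in("b_top","m_t","n_t","b_side","m_s","n_s"):
    h=cv2.cvtColor(cv2.imread(f"pics/{n}.png"),cv2.COLOR_BGR2HSV);m=cv2.inRange(h,(50,80,20),(90,255,160));
    N,L,S,C=cv2.connectedComponentsWithStats(m);print(n,[(S[i,4],S[i,:4].tolist(),C[i].round(1).tolist()) for i in np.argsort(-S[1:,4])[:2]+1])
E
```

```text
t 39.9 w 27.12 F [-0.3  0.5 -0.2] M [-0.01  0.01  0.01] p [459.6 277.2  65.7] yaw 50.0
clear t 41.78 w 26.74 F [-0.3  0.1 -0.2] M [-0.04 -0.01  0.01] p [330.1 150.3 239.5] yaw 50.04
b_top [(np.int32(535), [0, 54, 10, 79], [4.1, 93.5]), (np.int32(2), [2, 51, 1, 2], [2.0, 51.5])]
m_t [(np.int32(567), [0, 52, 10, 81], [4.0, 92.9]), (np.int32(6), [7, 129, 3, 3], [7.8, 130.3])]
n_t [(np.int32(569), [0, 53, 10, 80], [4.1, 93.5]), (np.int32(1), [2, 51, 1, 1], [2.0, 51.0])]
b_side [(np.int32(596), [188, 20, 63, 29], [218.7, 35.1]), (np.int32(562), [243, 128, 54, 32], [268.9, 143.4])]
m_s [(np.int32(575), [247, 125, 52, 35], [270.2, 143.2]), (np.int32(570), [199, 20, 52, 31], [221.0, 35.1])]
n_s [(np.int32(648), [185, 20, 66, 31], [217.6, 35.6]), (np.int32(573), [243, 125, 56, 35], [269.8, 143.1])]
```

View pics/n_z.png

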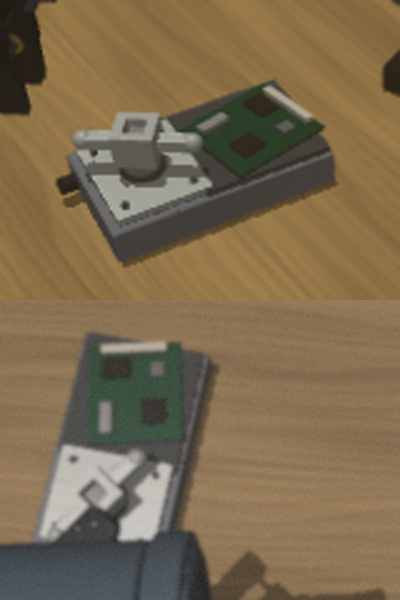

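```bash
python3 - <<'E'
from station import manip
print(manip.finish_job())
E
```

```text
the job is handed in; nothing more can be done
None
```

The square-holed handle is on the spindle, resting on the collar, and the spindle is pushed in all the way. I released the handle with the spindle still up, and handed in at about 42 s with the arm clear and no force at the wrist.

- **Fitting:** I judged the spindle's angle by eye at about 50°, and the handle dropped on at the first try. It met the collar with about 8 N, about half the 15 N that holds the spindle up.
- **Pressing in:** After letting go, I pressed on the hub rim with the fingertips. The push took 10–11 N through 10.0 mm of travel, then hit a firm stop at about 31 N of vertical force.
- **Last pictures:** The handle sits level and low on the stage. The board appears where it was: in the side view its position differs by about 1 pixel (roughly 2 mm), which I put down to shadow and image noise. My colour check of the board in the top view didn't pick it up, so there I only compared by eye.

**What disagreed:**
- **First grasp:** It closed on nothing. The fingers end about 32–34 mm short of the stated tool point, as both the wrist and side views showed. I corrected for this and the second grasp held.
- **Wrist camera:** The gripped hub appeared about 1.2 mm off centre between the fingers, so I allowed for that when placing it.
- **Spindle friction:** It felt like 10–11 N at the wrist, not the stated 15 N.

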